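# Pop open the muffin-case caddy

## Robot

A 6-joint arm with a two-finger parallel gripper is mounted at the origin on the work surface. World frame = base frame: x ahead of the robot, y to its left, z up, the work surface at z = 0. Lengths are in m, angles in rad, forces in N, time in s.
With the tool pointing down it reaches from about 0.3 to 0.875 m from the base axis. Payload 6.4 kg.
Tool frame: the origin (TCP) lies at the very end of the fingers, on their centre line; the grasp point (between the pads) lies 19 mm behind it; z points along the fingers, y is the direction in which the jaws open and shut (so a half turn about z gives the same grasp; the last joint's range is limited). The gripper opens to 85 mm and grips with 20 to 120 N. Pads are 22 mm wide; open, the fingers measure 114 mm over their backs; the gripper's body (76 mm by 85 mm) begins 54 mm behind the grasp point. The pads swing forward as they close: fully open they stand 13 mm farther back than shut.
Start: joints at [1.006, 0.181, 1.607, -0, 1.354, -0.206], TCP at [0.202, 0.538, 0.231] pointing down, gripper open.
Joint ranges: [-2.99, 2.99], [-0.89, 2.07], [0.3, 2.58], [-1.14, 4.28], [0, 2.63], [-3.12, 3.12]. Speed limits (rad/s): [2.57, 2.57, 3.01, 3.14, 3.14, 3.14].

## Interface

Orientations are given as a unit quaternion [w, x, y, z].
In Python, from bench import robot gives the robot as it stands. The module is installed in compiled form; this text tells all that it offers.
- The arm moves only by the tool send_rows, never from a script. Its argument "plan" is a list that holds one entry, the list of rows, each a list of 6 numbers: the shift along the tool's x, y, z in m, then the turn, a rotation vector about the tool's x, y, z in rad. In form: [[[tx, ty, tz, ax, ay, az], ...]]. A call has 1 to 12 rows; each row shifts and turns the commanded pose from where the row before left it, along the tool's axes as they then stand; what a row does not reach is not made up. A row lasts 1/8 s, in which the tool goes at most 62.5 mm and 10.7 degrees, less where a joint would pass 70% of its speed; a pose out of reach is approached as far as the arm can. A call with a gripper value outside its range is refused whole. "gripper" is the closure, from -1 (fully open) to 1 (shut), set as the call begins (left out, the last holds). The fingers move at their own pace and stop on an object; the grip force is fixed at half the most. Time passes only in rows, so rows that do not move let the fingers close. It gives the time, the measured TCP pose, the force and the opening at its end, in the units of the state.
- robot.state(): the state, without advancing time (a new reading comes with each control period).
- robot.camera(name): name is "side" or "top"; returns the picture (420x560x3 uint8, red, green, blue); there is no depth.
- robot.camera_params(name): a dict with "vertical_fov" (degrees; the focal length in pixels is half the picture's height over the tangent of half this angle, whatever the lens; pixels are square), "cx", "cy" (the principal point, pixels), "k1" (the pictures are not rectified: a ray, as slopes to the right and down, at radius r is drawn at 1 + k1 r^2 times it, then the intrinsics apply), "origin" and "orientation" of the camera in the world. Camera axes: x right, y down, z forward; pixel columns grow to the right and rows downward; lengths in m; the calibration is good to about 2 mm. A picture is of the moment at which its call begins. camera_params takes no time and is no camera call.
- robot.sign_off(): hands the job in, once; it reports no verdict.
Trained networks look in the newest picture that a camera, given by its name, has taken for a name from the list of things; names that differ only in an ending like _2 or _b are one class to them, and where a whole thing is asked for, a point or a joint stands for the part that bears it (a point fixed in the world has none). Each returns a list of dicts, best first, with "confidence" (0 to 1); they miss things now and then, are a little off and sometimes report something else, mostly with a low value. They report only what shows in the picture. A call takes as long as a camera call.
- robot.look_for(query, camera): "point" ([column, row] in pixels, amid what is visible of it).
- robot.outline_of(query, camera): "pixels" (420x560 bool, what is visible of it) and "point" ([column, row] in pixels, amid what is visible of it).
The state is a dict: "t": time; "joints": joint angles; "dq": joint speeds; "joint_efforts": joint torques, N m; "eef_pos": TCP position; "tcp_rot": TCP orientation; "force": force on the tool from outside, world axes, zero at the start; "torque": the same for the moment, N m; "grip_width": finger opening in m.
Only numpy, scipy, OpenCV 4.12 (cv2) and the standard library are available. Lean on these libraries where they do the work, as an engineer would, in place of code of your own. Each camera call takes 0.05 s, during which the arm holds its last target.

## Task

Open the wider of the two steel caddies so that muffin cases can be taken out: press down the black release tab on its front so that the lid springs ajar, then push the lid up and over until it leans back fully open and stays there. Do it by gentle pressing and pushing only: leave the caddy where it stands, the narrower caddy shut, and the muffins and other things alone.

Things in the scene. Friction and masses are not known exactly. Their poses are not given: they have to be found in the camera images.
- wide_box: Wide caddy: loose, heavy (about 2 kg) steel box, 120 deep (x) by 180 wide (y), rim 95 high, holding paper muffin cases up to 53 above the bench. The wider of the two. Origin: centre of its underside, on the bench. Its -x is the front, towards the robot, with the release tab; the lid hinges on its +x edge; z up.
- wide_pad (a point): Centre of the top of the release tab's pad: ribbed black plastic, 38 (x) by 44 (y) by 5, level, at the middle of the front, 76 above the bench. Pressed down here it lets the lid go at about 3.5 N, 5 mm down; its stop is at 4.5 N, 10 mm down. From 18 behind this point a black upright, 40 wide, rises 30 to a hook over the lid's front edge. Axes as the caddy's while unpressed.
- wide_tab (a joint): Tilt of the wide caddy's release tab (rad): 0 released, 0.38 at its stop; the hook lets the lid go at about 0.18. A spring returns it when let go.
- wide_lip (a point): Middle of the lower front edge of the wide caddy's lid, a flat steel plate 120 (x) by 180 (y) by 6 mm thick; 120 mm from the hinge axis, moves and turns with the lid; 95 mm above the bench while shut.
- wide_hinge (a point): Middle of the wide caddy's lid hinge axis, on the far top edge (60 mm behind the caddy's centre, 95 mm up), fixed to the box; axes as the caddy's, the hinge runs along y.
- wide_lid (a joint): Lid angle (rad): 0 shut and hooked, about 0.40 lifted ajar by a spring pin, 1.57 upright, 1.83 leaning back on its stop. Above ajar it swings freely: let go before upright it drops back to ajar, past upright it falls gently back to the stop. Pushing its front edge takes 1 to 4 N.
- narrow_box: Narrow caddy: loose, heavy (about 2 kg) steel box, 120 deep (x) by 120 wide (y), rim 95 high, holding paper muffin cases up to 53 above the bench. The narrower of the two; same in all but width. Origin: centre of its underside, on the bench. Its -x is the front, towards the robot, with the release tab; the lid hinges on its +x edge; z up.
- narrow_pad (a point): Centre of the top of the release tab's pad: ribbed black plastic, 38 (x) by 44 (y) by 5, level, at the middle of the front, 76 above the bench. Pressed down here it lets the lid go at about 3.5 N, 5 mm down; its stop is at 4.5 N, 10 mm down. From 18 behind this point a black upright, 40 wide, rises 30 to a hook over the lid's front edge. Axes as the caddy's while unpressed.
- narrow_tab (a joint): Tilt of the narrow caddy's release tab (rad): 0 released, 0.38 at its stop; the hook lets the lid go at about 0.18. A spring returns it when let go.
- narrow_lip (a point): Middle of the lower front edge of the narrow caddy's lid, a flat steel plate 120 (x) by 120 (y) by 6 mm thick; 120 mm from the hinge axis, moves and turns with the lid; 95 mm above the bench while shut.
- narrow_hinge (a point): Middle of the narrow caddy's lid hinge axis, on the far top edge (60 mm behind the caddy's centre, 95 mm up), fixed to the box; axes as the caddy's, the hinge runs along y.
- narrow_lid (a joint): Lid angle (rad): 0 shut and hooked, about 0.40 lifted ajar by a spring pin, 1.57 upright, 1.83 leaning back on its stop. Above ajar it swings freely: let go before upright it drops back to ajar, past upright it falls gently back to the stop. Pushing its front edge takes 1 to 4 N.
- muffin0: Loose muffin in a paper case, 66 across, 61 high; origin under its centre, z up.
- muffin1: Loose muffin in a paper case, 66 across, 61 high; origin under its centre, z up.
- muffin2: Loose muffin in a paper case, 66 across, 61 high; origin under its centre, z up.
- dredger: Loose aluminium sugar shaker, 72 across, 108 high; origin under its centre, z up.
- jar: Loose amber glass jar, 80 across, 130 high; origin under its centre, z up.
- brush: Loose pastry brush, 210 long, lying on the bench; origin under it, x along its length.

How it is judged:
By the outcome, as a careful person would: the job done as asked, in the order asked, and still so for the second after the job is handed in, with the robot touching nothing.
It also fails if it takes over 40 s, if anything falls off the work surface, if the arm or the gripper's body presses on something with over 40 N, if the wrist force passes 120 N, or if a joint passes its speed limit or range.

## Working session

There is one attempt and no reset: what is moved stays moved. The work goes in short steps, Python scripts to look and compute and a tool call to move; the robot and the scene stay as the last step left them, time stands still between calls to the robot, and variables do not carry over. Pictures are saved under pics/ and viewed, and the job is handed in when it is done.

Besides the shell and the picture viewer there is one more tool, called after "Request:" as name(argument=value, ...) on one line, values as JSON. send_rows: Moves the arm, as the interface text tells. Its arguments: {"type":"object","properties":{"plan":{"type":"array","items":{"type":"array","items":{"type":"array","items":{"type":"number"}}}},"gripper":{"type":"number"}},"required":["plan"]}

```bash
mkdir -p pics
cat > h.py <<'E'
import numpy as np, cv2
from scipy.spatial.transform import Rotation as R
from bench import robot
def rot(q): return R.from_quat([q[1],q[2],q[3],q[0]]).as_matrix()
def cam(n):
    p=robot.camera_params(n); f=210/np.tan(np.radians(p['vertical_fov']/2)); o=p['orientation']
    o=np.array(o); M=rot(o) if o.size==4 else o
    return f,p['cx'],p['cy'],p['k1'],np.array(p['origin']),M
def ray(n,uv):
    f,cx,cy,k,o,M=cam(n); d=np.array([(uv[0]-cx)/f,(uv[1]-cy)/f]); s=d.copy()
    for _ in range(50): s=d/(1+k*(s@s))
    return o,M@np.array([s[0],s[1],1])
def onz(n,uv,z):
    o,d=ray(n,uv); return o+d*(z-o[2])/d[2]
def proj(n,P):
    f,cx,cy,k,o,M=cam(n); c=M.T@(np.array(P)-o); s=c[:2]/c[2]; s=s*(1+k*(s@s)); return np.array([cx+f*s[0],cy+f*s[1]])
def tri(n1,u1,n2,u2):
    o1,d1=ray(n1,u1);o2,d2=ray(n2,u2)
    t=np.linalg.lstsq(np.c_[d1,-d2],o2-o1,rcond=None)[0]
    a=o1+d1*t[0];b=o2+d2*t[1]; return (a+b)/2,np.linalg.norm(a-b)
def save(n,name):
    im=robot.camera(n); cv2.imwrite('pics/'+name,im[:,:,::-1]); return im
E
python3 - <<'E'
from h import *
np.set_printoptions(precision=4,suppress=True)
for n in('side','top'):
    save(n,n+'0.png'); print(n,robot.camera_params(n))
    for q in('wide_box','wide_pad','narrow_pad','wide_lip','wide_hinge'):
        print(q,[(np.round(r['point'],1),round(r['confidence'],2)) for r in robot.look_for(q,n)][:3])
print(robot.state())
E
```

```text
side {'vertical_fov': 57.58906565537302, 'cx': 280.8496900145145, 'cy': 206.91103280812462, 'k1': 0.004207679521502866, 'origin': array([ 0.2892, -0.4477,  0.7102]), 'orientation': array([-0.3781,  0.8921, -0.2257,  0.1017])}
wide_box [(array([254.2, 216.8]), 0.79), (array([217.9, 214.1]), 0.73)]
wide_pad [(array([220. , 214.9]), 0.73)]
narrow_pad [(array([307.7, 355.8]), 0.73), (array([251.7, 215.9]), 0.3)]
wide_lip [(array([249.2, 200.9]), 0.8)]
wide_hinge [(array([249.6, 213.8]), 0.73), (array([251.5, 203.9]), 0.24)]
top {'vertical_fov': 42.36832120167883, 'cx': 284.3174961081219, 'cy': 201.49893591120224, 'k1': -1.4134182525618645e-05, 'origin': array([0.4275, 0.0806, 1.2959]), 'orientation': array([-0.0477,  0.7156, -0.6952,  0.0482])}
wide_box [(array([246.7, 222.1]), 0.86)]
wide_pad [(array([243.5, 255.2]), 0.68), (array([425. , 220.8]), 0.29)]
narrow_pad [(array([415.5, 255.5]), 0.72), (array([428.5, 216.7]), 0.29), (array([324.1, 214.9]), 0.25)]
wide_lip [(array([249.4, 220.6]), 0.56)]
wide_hinge [(array([247. , 223.6]), 0.6), (array([383.1, 131.8]), 0.56), (array([238.9, 255.5]), 0.19)]
{'t': 0.6, 'joints': array([ 1.0057,  0.1808,  1.607 ,  0.    ,  1.3538, -0.2063]), 'dq': array([ 0.0018,  0.0008,  0.0001, -0.    , -0.0016,  0.0014]), 'joint_efforts': array([ -0.001 , -44.4598, -35.152 ,  -0.0002,   0.001 ,  -0.    ]), 'eef_pos': array([0.2019, 0.5384, 0.2313]), 'tcp_rot': array([0.    , 0.1784, 0.984 , 0.    ]), 'force': array([-0.5667, -0.2386, -1.0508]), 'torque': array([-0.0647,  0.0293,  0.0149]), 'grip_width': 0.0854926850236747}
```

View pics/side0.png

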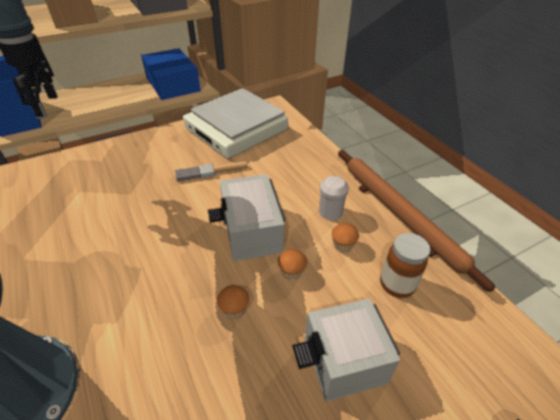

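View pics/top0.png

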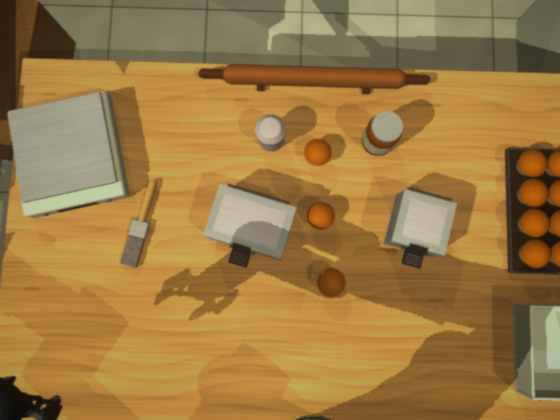

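The wide caddy is the left one in the top view, with its lid around (250,220) and tab at (240,256). In the side view its lid is around (252,205) and tab at (217,215). The narrow one is at (420,222) in the top view. I'll zoom in to pick corners.

Run:
```python
from h import *
a=cv2.imread('pics/top0.png')[170:280,185:315]; b=cv2.imread('pics/side0.png')[165:270,195:300]
cv2.imwrite('pics/topz.png',cv2.resize(a,None,fx=6,fy=5.4,interpolation=cv2.INTER_CUBIC) if 0 else cv2.resize(a,None,fx=5,fy=5,interpolation=cv2.INTER_CUBIC))
cv2.imwrite('pics/sidez.png',cv2.resize(b,None,fx=5,fy=5,interpolation=cv2.INTER_CUBIC))
for n in('top','side'):
  for q in('wide_pad','wide_lid','wide_box'):
    for r in robot.outline_of(q,n)[:1]:
      m=r['pixels'].astype(np.uint8); print(n,q,r['confidence'],m.sum(),np.round(r['point'],1),cv2.minAreaRect(cv2.findNonZero(m)))
```

```text
top wide_pad 0.86 381 [240.6 254.8] ((240.2075653076172, 254.7736053466797), (19.23047637939453, 20.604084014892578), 15.945395469665527)
top wide_lid 0.9 4637 [249.2 217.4] ((250.1540069580078, 219.48989868164062), (82.51081848144531, 58.61374282836914), 16.798372268676758)
top wide_box 0.97 5132 [247.3 222.9] ((247.41619873046875, 228.39730834960938), (83.5203857421875, 76.53585052490234), 17.10272979736328)
side wide_pad 0.83 256 [220.  211.6] ((218.13101196289062, 210.92755126953125), (16.031112670898438, 24.369640350341797), 49.76364517211914)
side wide_lid 0.77 2975 [251.8 205.2] ((252.34800720214844, 202.66400146484375), (56.34892272949219, 57.51167297363281), 79.69515228271484)
side wide_box 0.81 4530 [251.8 215.4] ((245.63461303710938, 216.673095703125), (81.19208526611328, 74.32801055908203), 78.69007110595703)
```

View pics/topz.png

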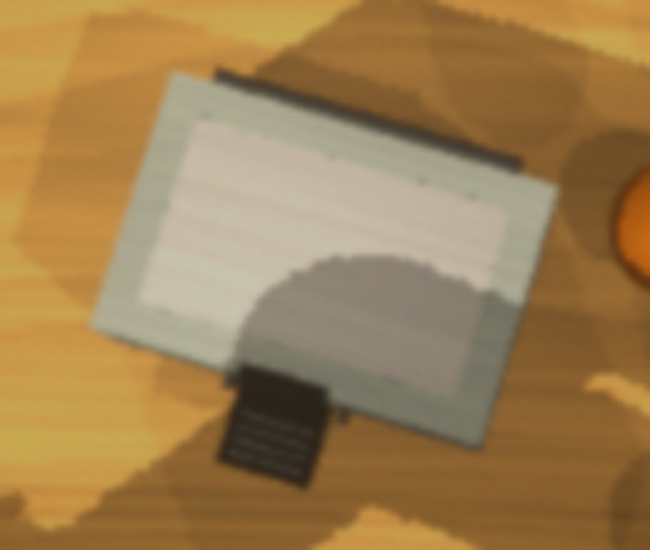

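View pics/sidez.png

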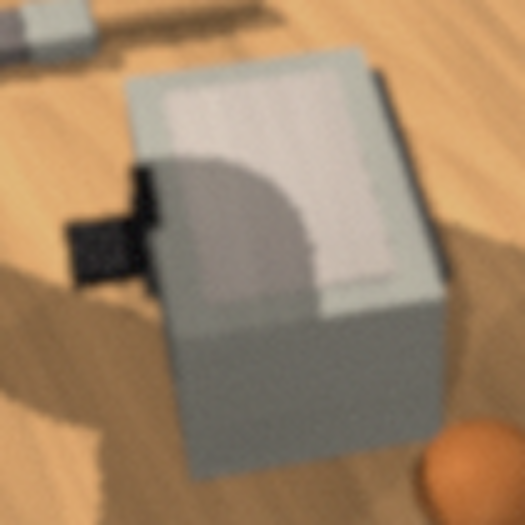

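Run:
```python
from h import *
np.set_printoptions(precision=4,suppress=True)
T=np.array([[172,72],[557,187],[92,328],[480,448]])/5+[184.6,169.6]
S=np.array([[362,48],[443,297],[127,82],[172,337]])/5+[194.6,164.6]
P=[]
for t,s in zip(T,S):
    p,e=tri('top',t,'side',s); q=onz('top',t,.101); P.append(q); print('tri',p,round(e,4),'top@.101',q,'side@.101',onz('side',s,.101))
P=np.array(P); fl,fr,nl,nr=P
print('depth',np.linalg.norm(fl-nl),np.linalg.norm(fr-nr),'w',np.linalg.norm(fl-fr),np.linalg.norm(nl-nr))
dx=(fl+fr-nl-nr)[:2]; yaw=np.arctan2(dx[1],dx[0]); print('yaw',yaw, 'yaw w', np.arctan2(*( (fr+nr-fl-nl)[:2]*[1,-1])))
c=P.mean(0)[:2]; print('c',c)
u=np.array([np.cos(yaw),np.sin(yaw)])
print('pad pred',c-u*.079,'lip',c-u*.06,'hinge',c+u*.06)
# pad front corners at z .076
for k in ([218,460],[305,488],[240,372]): print('padcorner',onz('top',np.array(k)/5+[184.6,169.6],.076))
print('pad side', onz('side',[220,214],.076), 'tip',tri('top',[236.,261.9],'side',np.array([67,228])/5+[194.6,164.6]))
# obstacles
for q in('muffin0','dredger','jar','brush','muffin1','muffin2'):
    print(q,[(onz('top',r['point'],.05)[:2],round(r['confidence'],2)) for r in robot.look_for(q,'top')][:4])
```

```text
tri [0.6265 0.2295 0.0974] 0.0004 top@.101 [0.6257 0.2291 0.101 ] side@.101 [0.6248 0.2255 0.101 ]
tri [0.5786 0.0559 0.0993] 0.0013 top@.101 [0.579  0.0557 0.101 ] side@.101 [0.5771 0.0547 0.101 ]
tri [0.5109 0.2595 0.0981] 0.0008 top@.101 [0.5103 0.2592 0.101 ] side@.101 [0.5102 0.2561 0.101 ]
tri [0.4624 0.0866 0.1035] 0.0003 top@.101 [0.4626 0.0865 0.101 ] side@.101 [0.4629 0.0888 0.101 ]
depth 0.11928702900953163 0.12035859094168735 w 0.1795470979577665 0.17914024441420895
yaw -0.25697145991212433 yaw w -0.2666030712616932
c [0.5444 0.1576]
pad pred [0.468  0.1777] lip [0.4864 0.1729] hinge [0.6024 0.1424]
padcorner [0.4546 0.2037 0.076 ]
padcorner [0.4433 0.1643 0.076 ]
padcorner [0.4942 0.1955 0.076 ]
pad side [0.4739 0.1733 0.076 ] tip (array([0.4524, 0.1856, 0.0881]), np.float64(0.003737595193786365))
muffin0 [(array([ 0.5735, -0.0079]), 0.89), (array([ 0.4172, -0.0309]), 0.84), (array([0.7189, 0.0059]), 0.59), (array([0.7659, 0.1229]), 0.51)]
dredger [(array([0.7661, 0.1239]), 0.56), (array([ 0.5619, -0.243 ]), 0.5)]
jar [(array([ 0.7676, -0.1472]), 0.87)]
brush [(array([0.5169, 0.4086]), 0.62)]
muffin1 [(array([ 0.5735, -0.0079]), 0.89), (array([ 0.4172, -0.0309]), 0.84), (array([0.7189, 0.0059]), 0.59), (array([0.7659, 0.1229]), 0.51)]
muffin2 [(array([ 0.5735, -0.0079]), 0.89), (array([ 0.4172, -0.0309]), 0.84), (array([0.7189, 0.0059]), 0.59), (array([0.7659, 0.1229]), 0.51)]
```

```bash
cat >> h.py <<'E'
YAW=-0.262; C=np.array([.5444,.1576]); U=np.array([np.cos(YAW),np.sin(YAW)])
def W(u,v,z): return np.r_[C+U*u+np.array([-U[1],U[0]])*v,z]
def Rt(a):
    u=np.r_[U,0]; zt=np.sin(a)*u+np.array([0,0,-np.cos(a)]); y=np.array([-U[1],U[0],0]); return np.c_[np.cross(y,zt),y,zt]
def where():
    s=robot.state(); p=s['eef_pos']; d=p[:2]-C; M=rot(s['tcp_rot'])
    print('t',s['t'],'u',round(d@U*1e3,1),'v',round(d@np.array([-U[1],U[0]])*1e3,1),'z',round(p[2]*1e3,1),'F',np.round(s['force'],2),'tilt',np.arccos(-M[2,2]),'j',np.round(s['joints'],2),s['grip_width'])
    return p,M
def go(P,a):
    p,M=where(); print('shift tool',np.round(M.T@(P-p),4),'turn',np.round(R.from_matrix(M.T@Rt(a)).as_rotvec(),4))
E
python3 -c "
from h import *
go(W(-.12,0,.2),0)"
```

```text
t 1.2 u -429.5 v 279.1 z 231.3 F [-0.62 -0.09  0.37] tilt 2.328401682865479e-05 j [ 1.01  0.18  1.61  0.    1.35 -0.21] 0.08516425819904881
shift tool [-0.335  -0.2479  0.0313] turn [ 0.     -0.     -0.0968]
```

Request:
send_rows(plan=[[[-0.0335, -0.0248, 0.003, 0, 0, 0], [-0.0335, -0.0248, 0.003, 0, 0, 0], [-0.0335, -0.0248, 0.003, 0, 0, 0], [-0.0335, -0.0248, 0.003, 0, 0, 0], [-0.0335, -0.0248, 0.003, 0, 0, 0], [-0.0335, -0.0248, 0.003, 0, 0, 0], [-0.0335, -0.0248, 0.003, 0, 0, 0], [-0.0335, -0.0248, 0.003, 0, 0, 0], [-0.0335, -0.0248, 0.003, 0, 0, 0], [-0.0335, -0.0248, 0.003, 0, 0, -0.097]]], gripper=1)

```text
t: 2.45
eef_pos: [0.4292, 0.1874, 0.2015]
tcp_rot: [0.0, 0.13, 0.992, 0.0]
force: [-0.1, 1.3, -0.1]
grip_width: 0.0003
```

Request:
send_rows(plan=[[[0, 0, 0, 0, -0.146, 0], [0, 0, 0, 0, -0.146, 0], [0, 0, 0, 0, -0.146, 0], [0, 0, 0, 0, -0.146, 0], [0, 0, 0, 0, -0.146, 0], [0, 0, 0, 0, -0.146, 0], [0, 0, 0, 0, 0, 0]]])

```text
t: 3.32
eef_pos: [0.4267, 0.1865, 0.1988]
tcp_rot: [0.403, 0.119, 0.906, -0.058]
force: [-1.0, 0.7, -0.2]
grip_width: 0.0002
```

```bash
python3 -c "
from h import *
go(W(-.081,0,.094),.873); save('side','s1.png'); save('top','t1.png')"
```

```text
t 3.325 u -121.1 v -2.5 z 198.8 F [-0.98  0.67 -0.22] tilt 0.8378961494308346 j [ 0.52 -0.26  2.33 -1.01  0.68 -0.09] 0.0002367046372815495
shift tool [0.051  0.0035 0.1   ] turn [-0.008  -0.0351  0.004 ]
```

View pics/s1.png

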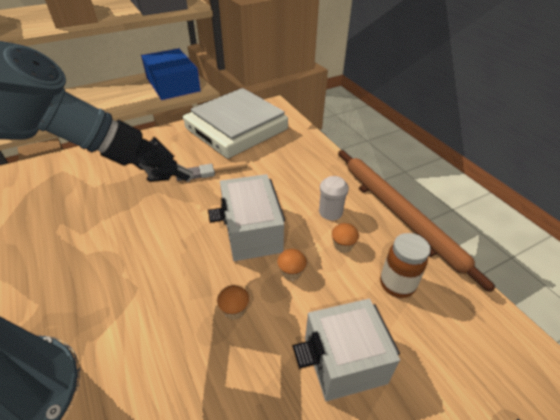

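The arm is upright of the shut gripper at about (190,170), clear of everything. Joint 4 is near its limit (-1.01 of -1.14), so I'll press with less tilt, about 35°.

Request:
send_rows(plan=[[[0, 0, 0, 0, 0.114, 0], [0, 0, 0, 0, 0.114, 0], [0, 0, 0, 0, 0, 0]]])

```text
t: 3.8
eef_pos: [0.4317, 0.1864, 0.204]
tcp_rot: [0.301, 0.129, 0.944, -0.041]
force: [0.4, 0.9, -0.3]
grip_width: 0.0002
```

```bash
python3 -c "
from h import *
go(W(-.081,0,.092),.61)"
```

```text
t 3.8 u -116.3 v -1.4 z 204.0 F [ 0.4   0.87 -0.25] tilt 0.6163850177651305 j [ 0.4  -0.28  2.23 -0.55  0.76 -0.58] 0.00020790887259542886
shift tool [0.0359 0.0018 0.1118] turn [-0.0056  0.0064 -0.0073]
```

Request:
send_rows(plan=[[[0.009, 0.0005, 0.028, 0, 0, 0], [0.009, 0.0005, 0.028, 0, 0, 0], [0.009, 0.0005, 0.028, 0, 0, 0], [0.009, 0.0005, 0.028, 0, 0, 0], [0, 0, 0, 0, 0, 0]]])

```text
t: 4.42
eef_pos: [0.461, 0.1775, 0.0858]
tcp_rot: [0.297, 0.126, 0.946, -0.044]
force: [-0.5, 0.3, -0.6]
grip_width: -0.0002
```

```bash
python3 -c "
from h import *
go(W(-.081,0,.076),.61)
a=save('side','s2.png'); b=save('top','t2.png')
a=cv2.resize(a[140:270,160:300],None,fx=4,fy=4)[:440];b=cv2.resize(b[190:300,185:285],None,fx=4,fy=4)
o=np.zeros((440,800,3),np.uint8);o[:,:400]=a[:,:400]; o[:,400:800]=b[:440,:400]
cv2.imwrite('pics/z2.png',o[:,:,::-1])"
```

```text
t 4.425 u -85.7 v -2.3 z 85.8 F [-0.45  0.31 -0.57] tilt 0.6091788409775334 j [ 0.35  0.04  2.26 -0.83  0.47 -0.28] -0.00018623056090724032
shift tool [0.0017 0.0025 0.0107] turn [-0.0106 -0.0009 -0.0006]
```

View pics/z2.png

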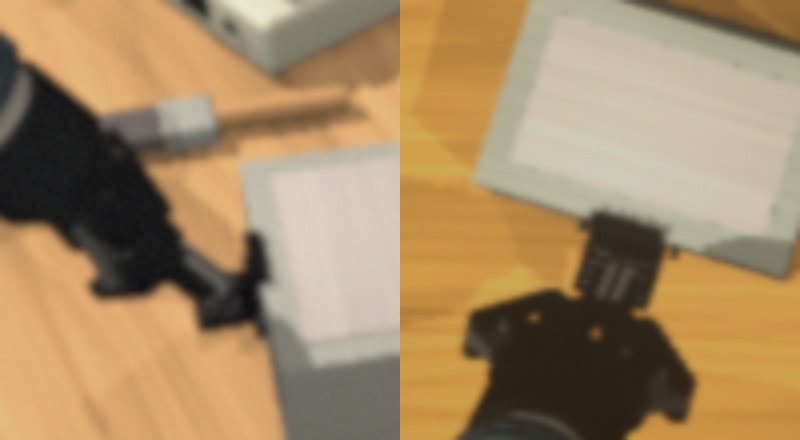

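The shut fingertips are over the tab pad in both views, 2 mm off its centreline. I'll nudge forward 5 mm and press in small steps.

Request:
send_rows(plan=[[[-0.004, 0.002, 0.003, 0, 0, 0], [0.0017, 0, 0.0025, 0, 0, 0], [0, 0, 0, 0, 0, 0]]])

```text
t: 4.9
eef_pos: [0.4682, 0.1792, 0.0856]
tcp_rot: [0.299, 0.127, 0.945, -0.043]
force: [-1.2, -1.2, -0.5]
grip_width: 0.0001
```

Request:
send_rows(plan=[[[0.0017, 0, 0.0025, 0, 0, 0], [0, 0, 0, 0, 0, 0]]])

```text
t: 5.15
eef_pos: [0.4679, 0.179, 0.0819]
tcp_rot: [0.298, 0.127, 0.945, -0.043]
force: [-0.2, 0.7, 0.6]
grip_width: 0.0
```

Request:
send_rows(plan=[[[0.0017, 0, 0.0025, 0, 0, 0], [0, 0, 0, 0, 0, 0]]])

```text
t: 5.4
eef_pos: [0.4682, 0.1791, 0.079]
tcp_rot: [0.299, 0.127, 0.945, -0.043]
force: [-1.1, 0.2, 1.0]
grip_width: 0.0001
```

```bash
python3 -c "
from h import *
go(W(-.081,0,.072),.61)"
```

```text
t 5.4 u -79.2 v 1.0 z 79.0 F [-1.13  0.18  1.04] tilt 0.6129672260162548 j [ 0.34  0.07  2.24 -0.86  0.45 -0.25] 0.00010949910895537966
shift tool [ 0.0055 -0.001   0.0047] turn [-0.0076  0.0029 -0.002 ]
```

Request:
send_rows(plan=[[[0.0033, 0, 0.0014, 0, 0, 0], [0, 0, 0, 0, 0, 0]]])

```text
t: 5.65
eef_pos: [0.4669, 0.1797, 0.0765]
tcp_rot: [0.299, 0.127, 0.945, -0.042]
force: [2.1, -0.2, 3.6]
grip_width: -0.0002
```

Request:
send_rows(plan=[[[0.0017, 0, 0.0025, 0, 0, 0], [0, 0, 0, 0, 0, 0]]])

```text
t: 5.9
eef_pos: [0.4666, 0.1796, 0.0731]
tcp_rot: [0.299, 0.127, 0.945, -0.043]
force: [1.6, 0.6, 3.5]
grip_width: 0.0001
```

```bash
python3 -c "
from h import *
go(W(-.081,0,.072),.61)
a=save('side','s3.png')
cv2.imwrite('pics/z3.png',cv2.resize(a[140:270,160:300],None,fx=4,fy=4)[:,:,::-1])"
```

```text
t 5.9 u -80.9 v 1.1 z 73.1 F [1.6  0.61 3.48] tilt 0.6132236349833857 j [ 0.35  0.08  2.25 -0.89  0.44 -0.21] 6.770951180658162e-05
shift tool [ 0.0007 -0.0011  0.0008] turn [-0.0073  0.0032 -0.0021]
```

View pics/z3.png

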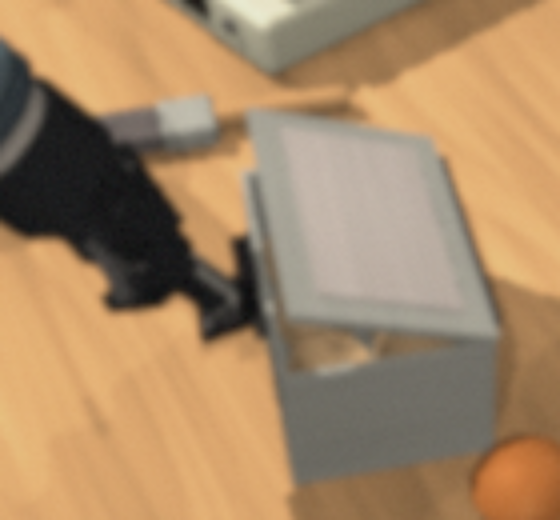

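The lid has sprung ajar; its near corner is at about (290,320) in the zoom. I'll back off along the tool axis and measure the lip.

Request:
send_rows(plan=[[[0, 0, -0.02, 0, 0, 0], [0, 0, -0.03, 0, 0, 0], [0, 0, -0.03, 0, 0, 0], [0, 0, -0.02, 0, 0, 0], [0, 0, 0, 0, -0.1, 0], [0, 0, 0, 0, 0, 0]]])

```text
t: 6.7
eef_pos: [0.4087, 0.1948, 0.1528]
tcp_rot: [0.344, 0.123, 0.93, -0.05]
force: [0.1, 1.1, -0.4]
grip_width: -0.0001
```

```bash
python3 -c "
from h import *
go(W(-.09,0,.164),.7)
a=save('side','s4.png'); b=save('top','t4.png')
cv2.imwrite('pics/z4.png',cv2.resize(np.hstack([a[150:270,190:310],b[160:280,185:315]]),None,fx=3.2,fy=3.2,interpolation=cv2.INTER_CUBIC)[:,:,::-1])
for th in (.35,.4,.45):
  r=.12
  for v in(-.09,.09):
    P=W(.06-r*np.cos(th),v,.095+r*np.sin(th)); print(th,v,'side',proj('side',P).round(1),'top',proj('top',P).round(1))
"
```

```text
t 6.7 u -140.7 v 0.7 z 152.8 F [ 0.09  1.09 -0.38] tilt 0.7094617054723428 j [ 0.51 -0.19  2.33 -0.87  0.65 -0.18] -0.00011181698504528479
shift tool [-0.0458 -0.0006  0.0245] turn [-0.0091  0.0094  0.0021]
0.35 -0.09 side [231.7 220.8] top [281.7 255.2]
0.35 0.09 side [220.8 168.5] top [201.2 231. ]
0.4 -0.09 side [232.5 218.8] top [282.  254.1]
0.4 0.09 side [221.4 166.5] top [201.2 229.8]
0.45 -0.09 side [233.5 216.7] top [282.3 252.9]
0.45 0.09 side [222.3 164.6] top [201.1 228.5]
```

View pics/z4.png

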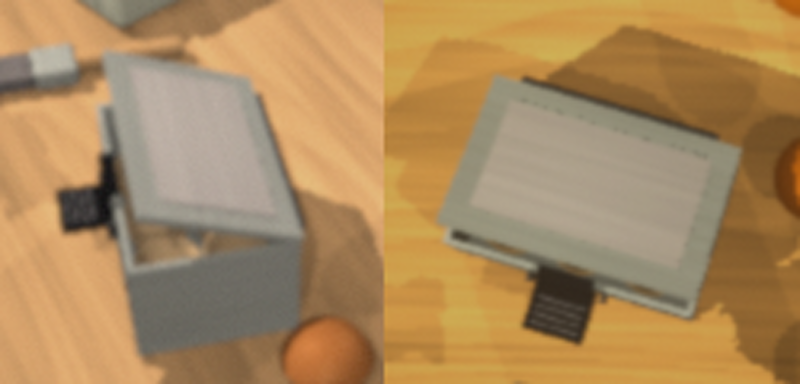

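The measured lip pixels match a lid angle of about 0.41, and the tab has sprung back. I'll insert the fingertip under the lip.

Request:
send_rows(plan=[[[-0.0114, 0, 0.0212, 0, 0, 0], [-0.0114, 0, 0.0212, 0, 0, 0], [-0.0114, 0, 0.0212, 0, 0, 0], [-0.0114, 0, 0.0212, 0, 0, 0], [0, 0, 0, 0, 0, 0]]])

```text
t: 7.42
eef_pos: [0.4987, 0.1698, 0.1199]
tcp_rot: [0.344, 0.126, 0.929, -0.05]
force: [0.4, 0.6, -0.4]
grip_width: -0.0002
```

```bash
python3 -c "
from h import *
go(W(-.033,0,.146),.7)
a=save('side','s5.png'); b=save('top','t5.png')
cv2.imwrite('pics/z5.png',cv2.resize(np.hstack([a[150:270,190:310],b[160:280,185:315]]),None,fx=3.2,fy=3.2,interpolation=cv2.INTER_CUBIC)[:,:,::-1])"
```

```text
t 7.425 u -47.3 v -0.1 z 119.9 F [ 0.4   0.59 -0.41] tilt 0.7110394024689768 j [ 0.33  0.02  2.23 -0.98  0.47 -0.17] -0.0001786093185438319
shift tool [-0.0279  0.     -0.0104] turn [-0.0105  0.011  -0.0031]
```

View pics/z5.png

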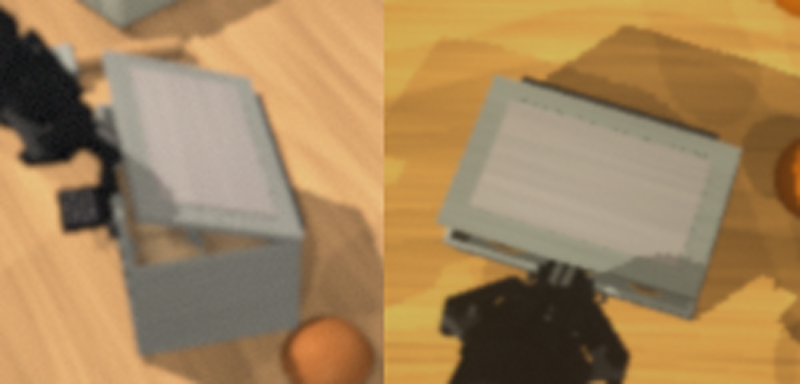

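The tip is under the lip with no contact force. I'll lift along an arc.

Request:
send_rows(plan=[[[-0.0093, 0, -0.0035, 0, 0, 0], [-0.0093, 0, -0.0035, 0, 0, 0], [-0.0093, 0, -0.0035, 0, 0, 0], [-0.0087, 0, -0.0009, 0, 0, 0], [-0.0087, 0, -0.0009, 0, 0, 0], [-0.0087, 0, -0.0009, 0, 0, 0], [0, 0, 0, 0, 0, 0]]])

```text
t: 8.4
eef_pos: [0.5297, 0.1628, 0.1668]
tcp_rot: [0.346, 0.125, 0.929, -0.049]
force: [-0.5, 0.8, -0.1]
grip_width: 0.0001
```

```bash
python3 -c "
from h import *
go(W(.0053,0,.179),.7);go(W(.0293,0,.187),.7);go(W(.0517,0,.19),.7);go(W(.07,0,.188),.7)
a=save('side','s6.png'); b=save('top','t6.png')
cv2.imwrite('pics/z6.png',cv2.resize(np.hstack([a[150:270,190:310],b[160:280,185:315]]),None,fx=3.2,fy=3.2,interpolation=cv2.INTER_CUBIC)[:,:,::-1])"
```

```text
t 8.4 u -15.6 v 1.2 z 166.8 F [-0.49  0.83 -0.06] tilt 0.7142172110661086 j [ 0.29 -0.04  2.16 -0.78  0.52 -0.42] 5.1387516816056606e-05
shift tool [-0.0238 -0.0011  0.0044] turn [-0.0075  0.0142 -0.0023]
t 8.4 u -15.6 v 1.2 z 166.8 F [-0.49  0.83 -0.06] tilt 0.7142172110661086 j [ 0.29 -0.04  2.16 -0.78  0.52 -0.42] 5.1387516816056606e-05
shift tool [-0.0472 -0.001   0.0141] turn [-0.0075  0.0142 -0.0023]
t 8.4 u -15.6 v 1.2 z 166.8 F [-0.49  0.83 -0.06] tilt 0.7142172110661086 j [ 0.29 -0.04  2.16 -0.78  0.52 -0.42] 5.1387516816056606e-05
shift tool [-0.0661 -0.0008  0.0265] turn [-0.0075  0.0142 -0.0023]
t 8.4 u -15.6 v 1.2 z 166.8 F [-0.49  0.83 -0.06] tilt 0.7142172110661086 j [ 0.29 -0.04  2.16 -0.78  0.52 -0.42] 5.1387516816056606e-05
shift tool [-0.0786 -0.0007  0.04  ] turn [-0.0075  0.0142 -0.0023]
```

View pics/z6.png

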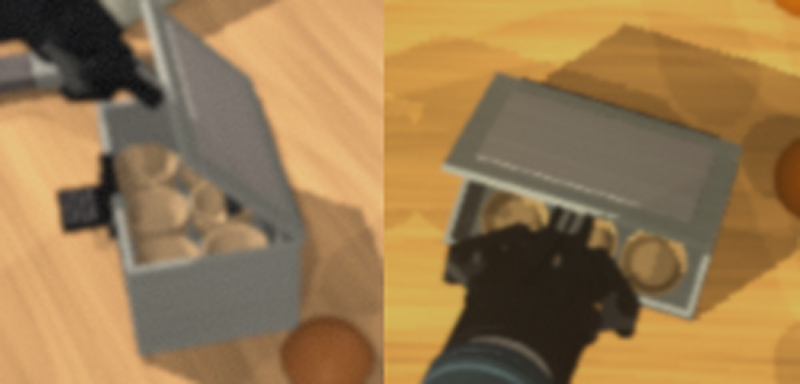

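The lid is up at about 1 rad with the fingertip on its underside. I'll continue over the top.

Request:
send_rows(plan=[[[-0.008, 0, 0.0015, 0, 0, 0], [-0.008, 0, 0.0015, 0, 0, 0], [-0.008, 0, 0.0015, 0, 0, 0], [-0.0078, 0, 0.0032, 0, 0, 0], [-0.0078, 0, 0.0032, 0, 0, 0], [-0.0078, 0, 0.0032, 0, 0, 0], [-0.0063, 0, 0.0041, 0, 0, 0], [-0.0063, 0, 0.0041, 0, 0, 0], [-0.0063, 0, 0.0041, 0, 0, 0], [0, 0, 0, 0, 0, 0]]])

```text
t: 9.75
eef_pos: [0.5944, 0.1448, 0.1894]
tcp_rot: [0.346, 0.125, 0.929, -0.049]
force: [-0.4, -0.6, 0.8]
grip_width: -0.0001
```

```bash
python3 -c "
from h import *
go(W(.07,0,.188),.7)
a=save('side','s7.png'); b=save('top','t7.png')
cv2.imwrite('pics/z7.png',cv2.resize(np.hstack([a[150:270,190:310],b[160:280,185:315]]),None,fx=3.2,fy=3.2,interpolation=cv2.INTER_CUBIC)[:,:,::-1])"
```

```text
t 9.75 u 51.6 v 0.6 z 189.4 F [-0.42 -0.61  0.75] tilt 0.7132879989246801 j [ 0.2   0.03  2.03 -0.66  0.51 -0.61] -6.549702500828815e-05
shift tool [-0.013  -0.0005  0.0131] turn [-0.008   0.0133 -0.0019]
```

View pics/z7.png

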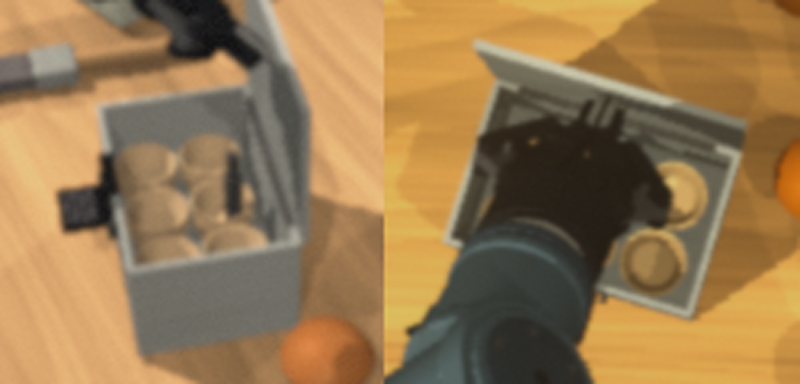

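Request:
send_rows(plan=[[[-0.0053, 0, 0.0046, 0, 0, 0], [-0.0053, 0, 0.0046, 0, 0, 0], [-0.0053, 0, 0.0046, 0, 0, 0], [0, 0, 0, 0, 0, 0], [0, 0, 0, 0, 0, 0]]])

```text
t: 10.48
eef_pos: [0.6141, 0.1394, 0.1891]
tcp_rot: [0.345, 0.124, 0.929, -0.049]
force: [0.6, -0.0, -0.0]
grip_width: 0.0001
```

Request:
send_rows(plan=[[[0, 0, -0.01, 0, 0, 0], [0, 0, -0.03, 0, 0, 0], [0, 0, -0.04, 0, 0, 0], [0, 0, -0.04, 0, 0, 0], [0, 0, -0.04, 0, 0, 0], [0, 0, -0.04, 0, 0, 0], [0, 0, 0, 0, 0, 0]]])

```text
t: 11.35
eef_pos: [0.488, 0.1762, 0.3446]
tcp_rot: [0.348, 0.124, 0.928, -0.047]
force: [-0.2, 0.5, 0.2]
grip_width: -0.0005
```

```bash
python3 -c "
from h import *
where()
a=save('side','s8.png'); b=save('top','t8.png')
cv2.imwrite('pics/z8.png',cv2.resize(np.hstack([a[150:270,190:310],b[160:280,185:315]]),None,fx=3.2,fy=3.2,interpolation=cv2.INTER_CUBIC)[:,:,::-1])
for th in (1.57,1.7,1.83):
  for v in(-.09,.09):
    P=W(.06-.12*np.cos(th),v,.095+.12*np.sin(th)); s=proj('side',P);t=proj('top',P); print(th,v,((s-[190,150])*3.2).round(),((t-[185,160])*3.2+[384,0]).round())
"
```

```text
t 11.35 u -59.3 v 3.4 z 344.6 F [-0.21  0.48  0.19] tilt 0.7185827623990927 j [ 0.36 -0.36  2.04 -0.51  0.91 -0.75] -0.0004768435155290293
1.57 -0.09 [303. 109.] [744. 128.]
1.57 0.09 [243. -48.] [472.  47.]
1.7 -0.09 [327. 107.] [751. 105.]
1.7 0.09 [264. -50.] [480.  24.]
1.83 -0.09 [351. 107.] [758.  82.]
1.83 0.09 [284. -49.] [487.   3.]
```

View pics/z8.png

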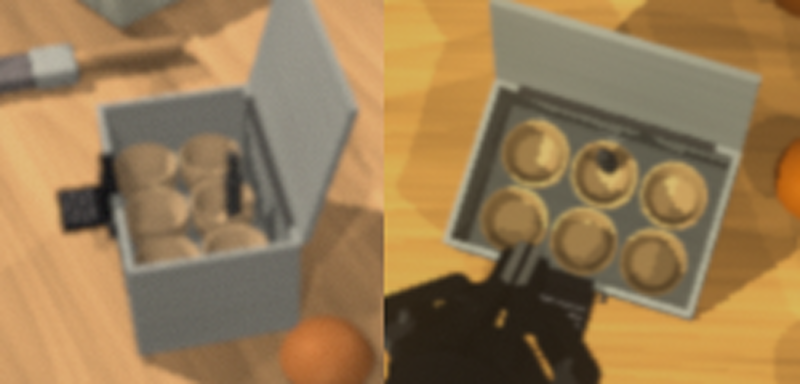

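View pics/t8.png

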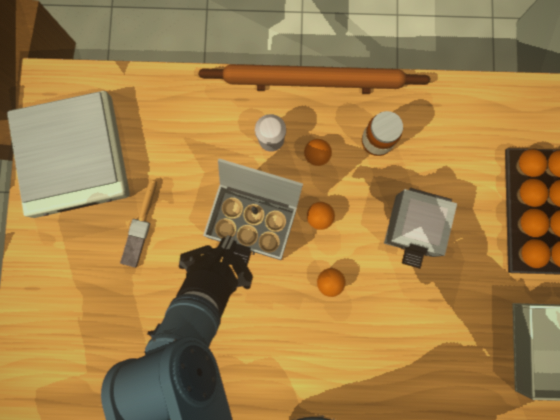

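The lid corners in the zoom, at (353,107) in the side view and (758,78) in the top view, match 1.83 rad, so the lid is fully back. The arm is clear, the caddy's corners haven't moved, and the narrow caddy is shut. Handing in.

```bash
python3 -c "
from h import *
print(robot.sign_off(), robot.state()['t'])"
```

```text
the job is handed in; nothing more can be done
the job is handed in; nothing more can be done
```

The wide caddy is open: its lid is leaning back on its stop, and I handed the job in at about 11.5 s of the 40 s allowed.

- **Release:** I pressed the tab with the shut fingertips, reading at most about 4 N, and the lid sprang ajar to about 0.41 rad. The tab returned when I let go.
- **Opening:** I slid the fingertips under the lip and pushed the lid up and past upright in an arc around the hinge. The force readings between moves stayed around 1 N.
- **Last checks:** Just before hand-in, the lid corners in both views matched 1.83 rad, its full-open angle. The caddy and the other things showed no visible shift, and the narrow caddy was shut. The arm was withdrawn and touching nothing.
- **Problem on the way:** The first tilt I tried, 50°, stopped at 48° with joint 4 close to its limit. I pressed at about 35° and pushed the lid at about 41° instead.

No final check failed or disagreed.

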